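Unstack a delivery into the bench trays

ROBOT

A 6-joint arm with a two-finger parallel gripper is mounted at the origin on a cart in front of the work surface, level with it; the furniture and walls round the work are solid. World frame = base frame: x ahead of the robot, y to its left, z up, the work surface at z = 0. Lengths are in m, angles in degrees, forces in N, time in s.
With the tool pointing down it reaches from about 0.4 to 0.825 m from the base axis. Payload 7 kg.
Tool frame: the origin (TCP) lies midway between the tips of the shut fingers; the grasp point (between the pads) lies 19 mm behind it; z points along the fingers, y is the line along which they close (so a half turn about z gives the same grasp; the last joint's range is limited). The gripper opens to 88 mm and grips with 3 to 60 N. Pads are 19 mm wide; open, the fingers measure 130 mm over their backs; the gripper's body (78 mm by 193 mm) begins 47 mm behind the grasp point.
Start: joints at [-57.347, 20.546, 0.682, 0, -70.136, -16.507], TCP at [0.188, -0.648, 0.227] pointing down, gripper open.
Joint ranges: [-176.03, 176.03], [-82.01, 121.73], [-58.28, 71.71], [-173.87, 95.51], [-174.79, -0.11], [-173.66, 173.66]. Speed limits (degrees/s): [136.94, 136.94, 172.46, 180, 180, 180].

INTERFACE

Orientations are given as [roll, pitch, yaw] about the fixed x, y, z axes, in that order (R = Rz(yaw) Ry(pitch) Rx(roll)).
In Python, from plant import r gives the robot as it stands. The module is installed in compiled form; this text tells all that it offers.
- The arm moves only by the tool play_rows, never from a script. Its argument "rows" is a list of rows, each an object with "slide": the shift along the tool's x, y, z as a fraction of full scale, a list of three; "delta_rot": the turn, a rotation vector about the tool's x, y, z as a fraction of full scale, a list of three; "fingers": the opening, from -1 (shut) to 1 (fully open). In form: [{"slide": [x, y, z], "delta_rot": [rx, ry, rz], "fingers": fingers}, ...]. A call has 1 to 8 rows; each row shifts and turns the commanded pose from where the row before left it, along the tool's axes as they then stand; what a row does not reach is not made up. Full scale, the value 1, is 0.15 m for a shift and 0.08 rad for a turn. A row lasts 1/8 s, in which the tool goes at most 62.5 mm and 10.7 degrees, less where a joint would pass 70% of its speed; a pose out of reach is approached as far as the arm can. A call with a number of a shift or a turn outside -1 to 1 is refused whole. A call with a gripper value outside its range is refused whole. The fingers move at their own pace and stop on an object; "squeeze" is the grip in N (left out, the last holds). Time passes only in rows, so rows that do not move let the fingers close. It gives the time, the measured TCP pose, the force, the opening and the grip force at its end, in the units of the state.
- r.get_state(): the state, without advancing time (a new reading comes with each control period).
- r.capture(name): name is "scene" or "top" or "wrist"; returns a dict with "image" (400x640x3 uint8, blue, green, red), "fx", "fy", "cx", "cy" (pixels), "R" (3x3) and "t" (3): a world point X has camera coordinates R X + t; the wrist camera has in their place "T_tool_cam" (4x4, takes a point from camera to tool coordinates, whose origin is the TCP and whose axes are the flange's). Camera axes: x right, y down, z forward; pixel columns grow to the right and rows downward; lengths in m; the calibration is good to about 2 mm. The wrist camera is an equidistant fisheye: a pixel r from the principal point sees the ray r / f radians off the axis. A picture is of the moment at which its call begins: read the wrist's pose just before it. There is no depth.
- r.close_job(): hands the job in; it is judged then, once.
The state is a dict: "time_s": time; "joints": joint angles; "qd": joint speeds; "joint_torque": joint torques, N m; "tcp_pos": TCP position; "eef_rot": TCP orientation; "contact_force": force on the tool from outside, world axes, zero at the start; "moment": the same for the moment, N m; "gripper_width": finger opening in m; "gripper_force": force on a finger pad.
Only numpy, scipy, OpenCV 4.12 (cv2) and the standard library are available. Lean on these libraries where they do the work, as an engineer would, in place of code of your own. Each camera call takes 0.05 s, during which the arm holds its last target. There are 200 camera calls.

TASK

Take the stack apart and put everything in its own place on the bench: the dye bottle with the yellow cap in the round dish, the grey slide box in the smaller steel tray, and the white carton in the larger steel tray, both boxes label side up with their long side along the tray's. The amber bottle that now stands in the larger steel tray belongs in the square dish. Everything must end upright and flat on the floor of its dish or tray, inside the rim; never let a bottle tip over.

Things in the scene. Friction and masses are not known exactly. Their poses are not given: they have to be found in the camera images.
- dye_bottle_center (a point): small white dropper bottle with a yellow cap, standing on top of the stack; 84 mm tall, round body 42 mm across up to about 55 mm above its base, cap 32 mm across. Point: its centre, 42 mm above its base; z axis up.
- slide_box_center (a point): flat closed grey plastic slide box with a blank paper label and a dark seam, the middle of the stack; 52 mm (its x axis) by 80 mm (its y axis) by 32 mm high, rigid, the lid does not open. It lies loose on the carton and the dye bottle stands loose on it. Point: its centre, 16 mm above its underside; z axis up.
- carton_center (a point): white kit carton with a blue stripe, the bottom of the stack, standing on the bench; 66 mm (its x axis) by 90 mm (its y axis) by 45 mm high, rigid and closed. Point: its centre, 22.5 mm above its underside; z axis up.
- amber_bottle_center (a point): brown (amber) reagent bottle with a black cap, standing at the start in the large steel tray, which it blocks (the other brown bottle, far back at the left, is not part of the job); 96 mm tall, round body 48 mm across up to about 60 mm above its base, cap 35 mm across. Point: its centre, 48 mm above its base; z axis up.
- carton_tray_floor (a point): the larger of the two rectangular steel trays, fixed to the bench: the carton's place. Open inside 84 mm (x axis) by 108 mm (y axis), walls 3 mm thick, standing 7 mm above its floor. Point: centre of its floor, 3 mm above the bench; z axis up.
- slide_tray_floor (a point): the smaller of the two rectangular steel trays, fixed to the bench: the slide box's place. Open inside 68 mm (x axis) by 96 mm (y axis), walls 3 mm thick, standing 7 mm above its floor. Point: centre of its floor, 3 mm above the bench; z axis up.
- square_dish_floor (a point): square grey plastic dish, fixed to the bench: the amber bottle's place. Open inside 66 mm by 66 mm, walls 3 mm thick, standing 7 mm above its floor. Point: centre of its floor, 3 mm above the bench; z axis up, x and y along its sides.
- round_dish_floor (a point): round grey plastic dish, fixed to the bench: the dye bottle's place. Open inside 58 mm across, wall 3 mm thick, standing 7 mm above its floor. Point: centre of its floor, 3 mm above the bench; z axis up.
Mind the look-alikes: they are no part of the job. Leave any brown or purple look-alike of the part that bears carton_tray_floor alone.

How it is judged (in metres and radians):
At the end, for the whole second after the job is handed in: Each thing stands in its own dish or tray: within 14 mm of the centre of the floor, resting on it (height within 5 mm), tilted less than 0.1 rad, and the two boxes within 0.25 rad of lying along their trays, either way round (horizontal distance between amber_bottle_center and square_dish_floor below 0.014 m and z of amber_bottle_center in the frame of square_dish_floor between 0.043 and 0.053 m and angle between each of amber_bottle_center, dye_bottle_center, slide_box_center, carton_center's own z axis and vertical below 0.1 rad and horizontal distance between dye_bottle_center and round_dish_floor below 0.014 m and z of dye_bottle_center in the frame of round_dish_floor between 0.037 and 0.047 m and horizontal distance between slide_box_center and slide_tray_floor below 0.014 m and z of slide_box_center in the frame of slide_tray_floor between 0.011 and 0.021 m and angle between the x axis of slide_box_center and the x axis of slide_tray_floor, either way round below 0.25 rad and horizontal distance between carton_center and carton_tray_floor below 0.014 m and z of carton_center in the frame of carton_tray_floor between 0.0175 and 0.0275 m and angle between the x axis of carton_center and the x axis of carton_tray_floor, either way round below 0.25 rad); the robot touches nothing.
It fails at once if the dye bottle tips over (more than 0.7 rad) (angle between dye_bottle_center's own z axis and vertical above 0.7 rad).
It fails at once if the amber bottle tips over (more than 0.7 rad) (angle between amber_bottle_center's own z axis and vertical above 0.7 rad).
It also fails if it takes over 112 s, if anything falls off the work surface, if the arm or the gripper's body presses on something with over 40 N, if the wrist force passes 120 N, or if a joint passes its speed limit or range.

## Working session

There is one attempt and no reset: what is moved stays moved. The work goes in short steps, Python scripts to look and compute and a tool call to move; the robot and the scene stay as the last step left them, time stands still between calls to the robot, and variables do not carry over. Pictures are saved under pics/ and viewed, at most 14 in all, crops included, and the job is handed in when it is done.

Besides the shell and the picture viewer there is one more tool, called after "Emit:" by a JSON object that holds its "fn" and its "kwargs". play_rows: Moves the arm, as the interface text tells. Shift numbers are shares of 0.15 m and turn numbers shares of 0.08 rad, none past 1 either way. Its arguments: {"type":"object","properties":{"rows":{"type":"array"},"squeeze":{"type":"number"}},"required":["rows"]}

```bash
mkdir -p pics; ls
python3 - <<'E'
from plant import r
import cv2,pickle
s=r.get_state();print(s['time_s'],s['tcp_pos'],s['eef_rot'],s['gripper_width'])
D={}
for n in("scene","top","wrist"):
    c=r.capture(n);D[n]=c;cv2.imwrite(f"pics/{n}0.png",c["image"])
    print(n,{k:v for k,v in c.items() if k!="image"})
pickle.dump(D,open("c0.pkl","wb"))
E
```

```text
pics
0.0 [ 0.1875209  -0.64791741  0.22560628] [ 1.79904340e+02 -8.70678876e-03 -1.63863124e+02] 0.08762413273278088
scene {'fx': 375.0196186153161, 'fy': 375.0196186153161, 'cx': 321.6771211951083, 'cy': 200.4832856224205, 'R': array([[-0.8557492 , -0.51738775,  0.00179325],
       [-0.26561315,  0.43633931, -0.85968463],
       [ 0.44400783, -0.73615075, -0.51082201]]), 't': array([0.41752687, 0.17395606, 0.99909584])}
top {'fx': 439.9709436097998, 'fy': 439.9709436097998, 'cx': 317.69478803932583, 'cy': 199.31068559919933, 'R': array([[-0.01382629, -0.99989877,  0.00335891],
       [-0.98455637,  0.01302767, -0.17458248],
       [ 0.17452105, -0.00572086, -0.98463682]]), 't': array([0.07086361, 0.4474918 , 1.46010051])}
wrist {'fx': 309.70691628693146, 'fy': 309.70691628693146, 'cx': 321.22466369354106, 'cy': 202.29635651848398, 'T_tool_cam': array([[-4.25212120e-04, -9.62676801e-01, -2.70653276e-01,
         7.21965076e-02],
       [ 9.99999894e-01, -3.61888910e-04, -2.83868788e-04,
        -4.84190736e-04],
       [ 1.75327478e-04, -2.70653368e-01,  9.62676853e-01,
        -1.57250789e-01],
       [ 0.00000000e+00,  0.00000000e+00,  0.00000000e+00,
         1.00000000e+00]])}
```

View pics/top0.png

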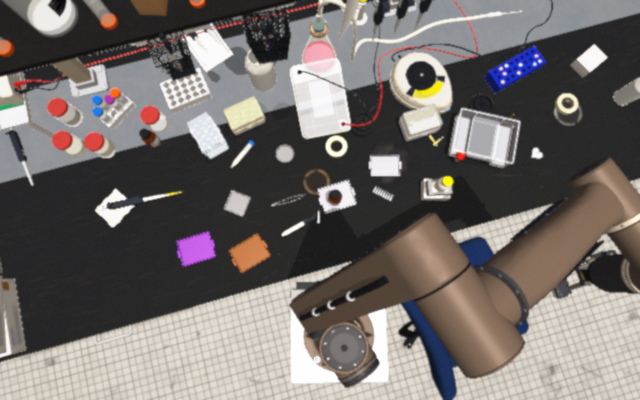

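View pics/scene0.png

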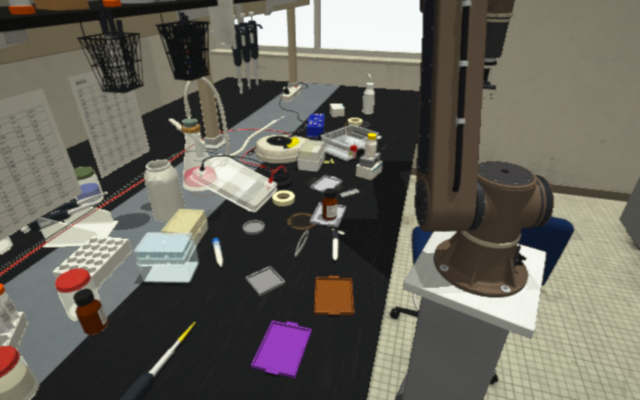

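The top view shows the stack near (437,188), the amber bottle in the larger tray near (337,196), the slide tray at (385,166), the square dish at (237,203) and the round dish at (285,153). I'll zoom in next.

Run:
```python
import cv2,pickle
D=pickle.load(open("c0.pkl","rb"))
im=D["top"]["image"][130:230,215:475]
cv2.imwrite("pics/topz.png",cv2.resize(im,None,fx=3,fy=3,interpolation=cv2.INTER_CUBIC))
```

```text
(no output)
```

View pics/topz.png

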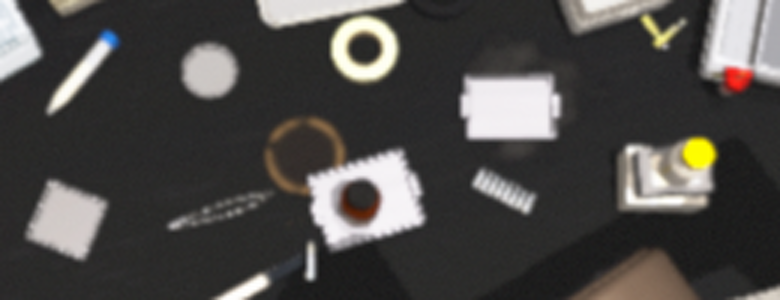

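The zoom shows the round dish at crop (210,70), the square dish at (66,218), the large tray at (367,200) with the amber cap at (362,195), the slide tray at (510,107), and the yellow cap at (698,153).

```bash
cat > h.py <<'E'
import numpy as np,cv2
from scipy.spatial.transform import Rotation as Ro
def ray_static(c,uv,z):
    uv=np.atleast_2d(np.asarray(uv,float));R=c["R"];t=c["t"]
    d=np.c_[(uv[:,0]-c["cx"])/c["fx"],(uv[:,1]-c["cy"])/c["fy"],np.ones(len(uv))]@R
    o=-R.T@t
    return o+d*((np.asarray(z)-o[2])/d[:,2])[:,None]
def wrist_rays(c,s,uv):
    uv=np.atleast_2d(np.asarray(uv,float))
    p=np.c_[(uv[:,0]-c["cx"])/c["fx"],(uv[:,1]-c["cy"])/c["fy"]]
    th=np.linalg.norm(p,axis=1);k=np.sinc(th/np.pi)
    d=np.c_[p*k[:,None],np.cos(th)]
    Rt=Ro.from_euler('xyz',s["eef_rot"],degrees=True).as_matrix();T=c["T_tool_cam"]
    return Rt@T[:3,3]+s["tcp_pos"], d@(Rt@T[:3,:3]).T
def ray_wrist(c,s,uv,z):
    o,d=wrist_rays(c,s,uv)
    return o+d*((z-o[2])/d[:,2])[:,None]
def rect(P):
    "centre, long-side direction (deg, mod 180), sides of world points"
    (c,wh,a)=cv2.minAreaRect((P[:,:2]*1000).astype(np.float32))
    if wh[0]<wh[1]: a+=90; wh=wh[::-1]
    return np.round(np.array(c)/1000,4),round(a%180,1),np.round(wh,1)
E
python3 - <<'E'
from h import *
import pickle
c=pickle.load(open("c0.pkl","rb"))["top"];im=c["image"]
sub=np.zeros(im.shape[:2],np.uint8)
g=cv2.cvtColor(im,cv2.COLOR_BGR2GRAY)
sub[130:222,215:462]=(g[130:222,215:462]>105)*255
cs,_=cv2.findContours(sub,cv2.RETR_EXTERNAL,cv2.CHAIN_APPROX_NONE)
for k in cs:
    if cv2.contourArea(k)<150: continue
    k=k[:,0];print(k.mean(0).round(),rect(ray_static(c,k,.01)))
hsv=cv2.cvtColor(im,cv2.COLOR_BGR2HSV)
m=cv2.inRange(hsv,(22,150,150),(35,255,255));m[:,:425]=0;m[:,465:]=0;m[:165]=0;m[205:]=0
k=np.argwhere(m)[:,::-1];print("cap",k.mean(0),ray_static(c,k.mean(0),.164))
# amber cap
print("amb",ray_static(c,[215+362/3,130+190/3],.096))
E
```

```text
[237. 203.] (array([0.4454, 0.3451]), 157.7, array([75. , 74.5]))
[336. 195.] (array([0.4713, 0.001 ]), 103.4, array([131.1, 110.5]))
[437. 188.] (array([ 0.4902, -0.3545]), 89.2, array([111.6,  82. ]))
[385. 165.] (array([ 0.5717, -0.1728]), 89.3, array([117.1,  76.2]))
[284. 153.] (array([0.62  , 0.1799]), 179.8, array([62.4, 60.2]))
[456. 143.] (array([ 0.6515, -0.427 ]), 175.9, array([97.8, 42.6]))
[424. 135.] (array([ 0.6726, -0.3145]), 89.3, array([142.2,  55.7]))
[328. 137.] (array([0.6551, 0.0374]), 89.3, array([175.2,  99.8]))
[219. 143.] (array([0.6625, 0.4037]), 1.5, array([96.1, 46.1]))
cap [447.37078652 180.5505618 ] [[ 0.48084791 -0.34333357  0.164     ]]
amb [[0.45751005 0.00581999 0.096     ]]
```

```bash
cat > plan.py <<'E'
import sys,json
from h import *
from plant import r
def plan(wps,start=None):
    """wps: list of (x,y,z,yaw_deg,nrows); tool kept straight down"""
    s=r.get_state();p=np.array(s["tcp_pos"]);R=Ro.from_euler('xyz',s["eef_rot"],degrees=True)
    rows=[]
    for x,y,z,yaw,n in wps:
        Rt=Ro.from_euler('xyz',[180,0,yaw],degrees=True);t=np.array([x,y,z])
        for i in range(n,0,-1):
            d=R.inv().apply((t-p)/i)/.15; w=(R.inv()*Rt).as_rotvec()/i/.08
            d=d.round(3);w=w.round(3)
            if abs(d).max()*.15>.0625 or abs(w).max()>1: print("TOO FAST",d,w)
            p=p+R.apply(d*.15);R=R*Ro.from_rotvec(w*.08)
            rows.append((d.tolist(),w.tolist()))
    for k,(d,w) in enumerate(rows):
        if k%8==0: print("--")
        print(d,w)
    print("end",p.round(4),R.as_euler('xyz',degrees=True).round(2))
if __name__=="__main__": plan(json.loads(sys.argv[1]))
E
python3 plan.py "[[0.481,-0.343,0.24,-90,17]]"
```

```text
--
[-0.144, 0.083, -0.005] [0.001, 0.0, -0.948]
[-0.15, 0.072, -0.005] [0.001, 0.001, -0.948]
[-0.155, 0.06, -0.006] [0.001, 0.0, -0.948]
[-0.159, 0.048, -0.006] [0.001, 0.0, -0.948]
[-0.162, 0.036, -0.005] [0.001, 0.001, -0.948]
[-0.164, 0.024, -0.006] [0.001, 0.0, -0.948]
[-0.166, 0.011, -0.006] [0.001, 0.0, -0.948]
[-0.166, -0.001, -0.005] [0.001, 0.001, -0.948]
--
[-0.165, -0.014, -0.006] [0.001, 0.0, -0.948]
[-0.164, -0.026, -0.005] [0.001, 0.001, -0.948]
[-0.161, -0.039, -0.006] [0.001, 0.0, -0.948]
[-0.158, -0.051, -0.005] [0.0, 0.0, -0.948]
[-0.154, -0.062, -0.006] [0.001, 0.001, -0.947]
[-0.148, -0.074, -0.005] [0.0, 0.0, -0.948]
[-0.143, -0.085, -0.006] [0.001, 0.001, -0.947]
[-0.136, -0.096, -0.005] [0.0, 0.0, -0.948]
--
[-0.127, -0.105, -0.006] [0.001, 0.001, -0.947]
end [ 0.481  -0.3431  0.24  ] [-180.   -0.  -90.]
```

Emit:
{"fn": "play_rows", "kwargs": {"rows": [{"slide":[-0.144,0.083,-0.005],"delta_rot":[0.001,0,-0.948],"fingers":1},{"slide":[-0.15,0.072,-0.005],"delta_rot":[0.001,0,-0.948],"fingers":1},{"slide":[-0.155,0.06,-0.005],"delta_rot":[0.001,0,-0.948],"fingers":1},{"slide":[-0.159,0.048,-0.005],"delta_rot":[0.001,0,-0.948],"fingers":1},{"slide":[-0.162,0.036,-0.005],"delta_rot":[0.001,0,-0.948],"fingers":1},{"slide":[-0.164,0.024,-0.005],"delta_rot":[0.001,0,-0.948],"fingers":1},{"slide":[-0.166,0.011,-0.005],"delta_rot":[0.001,0,-0.948],"fingers":1},{"slide":[-0.166,0,-0.005],"delta_rot":[0.001,0,-0.948],"fingers":1}]}}

```text
time_s: 1.15
tcp_pos: [0.3262, -0.5039, 0.2323]
eef_rot: [-180.0, -0.0, -129.0]
contact_force: [1.0, -0.6, 0.6]
gripper_width: 0.0879
gripper_force: 0.0
```

Emit:
{"fn": "play_rows", "kwargs": {"rows": [{"slide":[-0.165,-0.014,-0.005],"delta_rot":[0.001,0,-0.948],"fingers":1},{"slide":[-0.164,-0.026,-0.005],"delta_rot":[0.001,0,-0.948],"fingers":1},{"slide":[-0.161,-0.039,-0.005],"delta_rot":[0.001,0,-0.948],"fingers":1},{"slide":[-0.158,-0.051,-0.005],"delta_rot":[0,0,-0.948],"fingers":1},{"slide":[-0.154,-0.062,-0.005],"delta_rot":[0.001,0,-0.948],"fingers":1},{"slide":[-0.148,-0.074,-0.005],"delta_rot":[0,0,-0.948],"fingers":1},{"slide":[-0.143,-0.085,-0.005],"delta_rot":[0,0,-0.948],"fingers":1},{"slide":[-0.136,-0.1,-0.005],"delta_rot":[0,0,-0.948],"fingers":1}]}}

```text
time_s: 2.15
tcp_pos: [0.4648, -0.3604, 0.2384]
eef_rot: [-180.0, -0.0, -94.2]
contact_force: [0.5, 0.2, -0.8]
gripper_width: 0.0877
gripper_force: 0.0
```

Emit:
{"fn": "play_rows", "kwargs": {"rows": [{"slide":[-0.127,-0.105,-0.005],"delta_rot":[0,0,-0.948],"fingers":1},{"slide":[0,0,0],"delta_rot":[0,0,0],"fingers":1}]}}

```text
time_s: 2.4
tcp_pos: [0.4823, -0.3423, 0.239]
eef_rot: [-180.0, -0.0, -89.9]
contact_force: [-0.0, 0.6, 0.2]
gripper_width: 0.0873
gripper_force: 0.0
```

```bash
cat > look.py <<'E'
import sys,pickle,cv2
from plant import r
n=sys.argv[1];s=r.get_state();c=r.capture("wrist");t=r.capture("top")
pickle.dump((s,c,t),open(n+".pkl","wb"));cv2.imwrite(f"pics/{n}.png",c["image"]);cv2.imwrite(f"pics/{n}_top.png",t["image"])
print(s["time_s"],s["tcp_pos"],s["eef_rot"],s["gripper_width"],s["contact_force"])
E
python3 look.py w1
```

```text
2.4 [ 0.48233742 -0.3423317   0.23898521] [-1.79983069e+02 -2.49614814e-02 -8.98616852e+01] 0.08728253440747939 [-0.03136527  0.59002626  0.22091658]
```

View pics/w1.png

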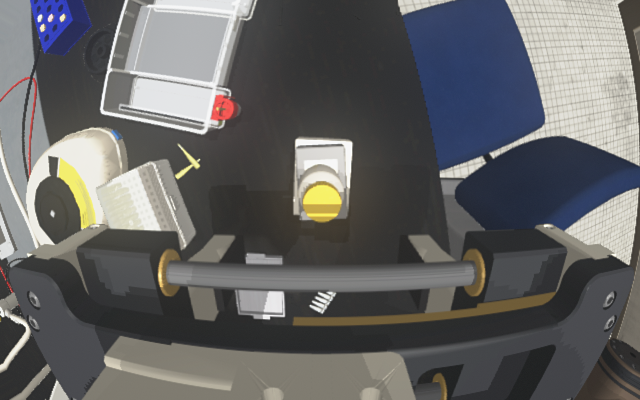

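The wrist view shows the yellow cap at (322,202), with the slide box and carton beneath it spanning about x 294–352 and y 138–220. The slide tray is visible below the gripper bar at (265,280).

```bash
python3 - <<'E'
from h import *
import pickle
s,c,t=pickle.load(open("w1.pkl","rb"));im=c["image"]
hsv=cv2.cvtColor(im,cv2.COLOR_BGR2HSV)
m=cv2.inRange(hsv,(18,140,110),(35,255,255));m[:,:290]=0;m[:,355:]=0;m[:170]=0;m[235:]=0
k=np.argwhere(m)[:,::-1].astype(float);print(len(k),k.min(0),k.max(0))
P=ray_wrist(c,s,k,.161);print("cap px",(k.min(0)+k.max(0))/2,"mid",(P.min(0)+P.max(0))/2,P.max(0)-P.min(0))
# carton & box rough edges
g=cv2.cvtColor(im,cv2.COLOR_BGR2GRAY);
m=((g>90)*255).astype(np.uint8);m[:, :280]=0;m[:,365:]=0;m[:125]=0;m[235:]=0
cs,_=cv2.findContours(m,cv2.RETR_EXTERNAL,cv2.CHAIN_APPROX_NONE);q=max(cs,key=cv2.contourArea)[:,0]
print("carton top",q.min(0),q.max(0),rect(ray_wrist(c,s,q,.045)))
E
python3 plan.py "[[0.482,-0.343,0.093,-90,4]]"
```

```text
1179 [303. 182.] [340. 221.]
cap px [321.5 201.5] mid [ 0.48299153 -0.3498115   0.161     ] [0.02931193 0.03197406 0.        ]
carton top [293 136] [352 222] (array([ 0.4827, -0.3429]), 87.1, array([101.5,  66.6]))
--
[-0.001, -0.001, 0.243] [-0.0, -0.001, -0.001]
[-0.0, -0.001, 0.243] [-0.0, -0.002, -0.001]
[-0.0, -0.001, 0.244] [-0.0, -0.001, -0.0]
[-0.001, -0.001, 0.243] [-0.001, -0.002, -0.001]
end [ 0.4819 -0.343   0.0931] [180.   0. -90.]
```

Emit:
{"fn": "play_rows", "kwargs": {"rows": [{"slide":[0.008,0,0.243],"delta_rot":[0,0,0],"fingers":1},{"slide":[0.008,0,0.243],"delta_rot":[0,0,0],"fingers":1},{"slide":[0.008,0,0.243],"delta_rot":[0,0,0],"fingers":1},{"slide":[0.006,0,0.243],"delta_rot":[0,0,0],"fingers":1},{"slide":[0,0,0],"delta_rot":[0,0,0],"fingers":0},{"slide":[0,0,0],"delta_rot":[0,0,0],"fingers":-0.5},{"slide":[0,0,0],"delta_rot":[0,0,0],"fingers":-0.5},{"slide":[0,0,0],"delta_rot":[0,0,0],"fingers":-0.5}], "squeeze": 15}}

```text
time_s: 3.5
tcp_pos: [0.4823, -0.3482, 0.0948]
eef_rot: [-179.8, -0.1, -90.0]
contact_force: [-0.4, 0.1, -0.1]
gripper_width: 0.053
gripper_force: 0.0
```

```bash
python3 - <<'E'
from plant import r
s=r.get_state();print(s["tcp_pos"],s["gripper_width"],s["gripper_force"])
E
python3 plan.py "[[0.483,-0.346,0.15,-90,2],[0.50,-0.30,0.20,-90,2],[0.62,0.16,0.20,-90,9],[0.62,0.18,0.12,-90,3]]"
```

```text
[ 0.48227433 -0.34817869  0.09482955] 0.05300329642985624 0.0
--
[-0.007, -0.003, -0.184] [-0.017, -0.009, 0.002]
[-0.007, -0.003, -0.184] [-0.017, -0.009, 0.001]
[-0.153, -0.056, -0.167] [-0.0, 0.0, 0.0]
[-0.154, -0.057, -0.166] [-0.0, 0.0, 0.0]
[-0.341, -0.089, -0.0] [-0.0, 0.0, 0.0]
[-0.341, -0.089, -0.0] [-0.0, 0.0, 0.0]
[-0.341, -0.089, -0.0] [-0.0, 0.0, 0.0]
[-0.341, -0.089, -0.0] [-0.0, 0.0, 0.0]
--
[-0.34, -0.089, -0.0] [-0.0, 0.0, 0.0]
[-0.341, -0.089, -0.0] [-0.0, 0.0, 0.0]
[-0.34, -0.089, -0.0] [-0.0, 0.0, 0.0]
[-0.341, -0.089, -0.0] [-0.0, 0.0, 0.0]
[-0.34, -0.088, -0.0] [-0.0, 0.0, 0.0]
[-0.045, -0.0, 0.178] [-0.0, 0.0, 0.0]
[-0.044, -0.0, 0.178] [-0.0, 0.0, 0.0]
[-0.045, -0.0, 0.177] [-0.0, 0.0, 0.0]
end [0.62 0.18 0.12] [-180.    0.  -90.]
```

Emit:
{"fn": "play_rows", "kwargs": {"rows": [{"slide":[0,0,0],"delta_rot":[0,0,0],"fingers":-1},{"slide":[0,0,0],"delta_rot":[0,0,0],"fingers":-1},{"slide":[0,0,0],"delta_rot":[0,0,0],"fingers":-1},{"slide":[-0.005,0,-0.184],"delta_rot":[-0.017,-0.009,0],"fingers":-1},{"slide":[-0.01,-0.006,-0.184],"delta_rot":[-0.017,-0.009,0],"fingers":-1}], "squeeze": 20}}

```text
time_s: 4.12
tcp_pos: [0.482, -0.3455, 0.1487]
eef_rot: [179.8, 0.1, -90.0]
contact_force: [0.2, -0.8, -0.2]
gripper_width: 0.0412
gripper_force: 19.8
```

```bash
python3 - <<'E'
from plant import r
s=r.get_state();print(s["joints"],s["eef_rot"])
E
python3 look.py w2
```

```text
[-1.67692178e+01  1.65570765e+01 -1.58769660e+01 -1.62611108e-02
 -5.77887483e+01  1.67864552e+01] [ 1.79790665e+02  7.74830740e-02 -8.99915988e+01]
4.125 [ 0.48204415 -0.34547897  0.14872955] [ 1.79790665e+02  7.74830740e-02 -8.99915988e+01] 0.04120840122795252 [ 0.21009515 -0.8387534  -0.21898053]
```

View pics/w2.png

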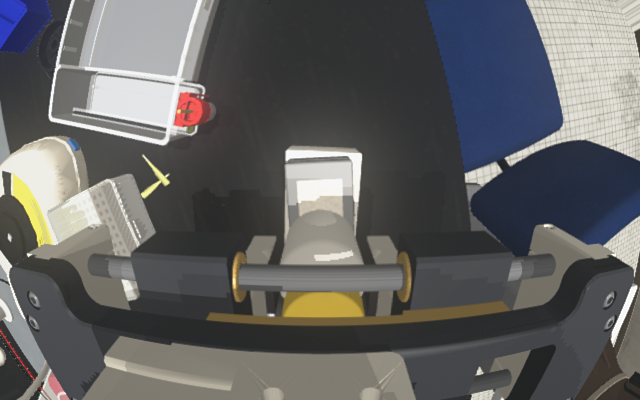

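The bottle is held and has lifted cleanly; the slide box on the carton shows at about (322,180). Now I'll carry it to the round dish.

```bash
python3 plan.py "[[0.49,-0.30,0.20,-90,2],[0.62,0.18,0.20,-90,10]]"
```

```text
--
[-0.154, -0.02, -0.161] [-0.014, -0.008, 0.005]
[-0.155, -0.019, -0.161] [-0.013, -0.009, 0.006]
[-0.32, -0.087, -0.0] [-0.0, 0.0, -0.0]
[-0.32, -0.087, -0.0] [-0.0, 0.0, -0.0]
[-0.32, -0.087, -0.0] [-0.0, 0.0, -0.0]
[-0.32, -0.087, -0.0] [-0.0, 0.0, -0.0]
[-0.32, -0.087, -0.0] [-0.0, 0.0, -0.0]
[-0.32, -0.086, -0.0] [-0.0, 0.0, -0.0]
--
[-0.32, -0.087, -0.0] [-0.0, 0.0, -0.0]
[-0.32, -0.086, -0.0] [-0.0, 0.0, -0.0]
[-0.32, -0.087, -0.0] [-0.0, 0.0, -0.0]
[-0.32, -0.086, -0.0] [-0.0, 0.0, -0.0]
end [0.62   0.18   0.1999] [-180.    0.  -90.]
```

Emit:
{"fn": "play_rows", "kwargs": {"rows": [{"slide":[-0.15,-0.02,-0.16],"delta_rot":[-0.014,-0.008,0],"fingers":-1},{"slide":[-0.16,-0.02,-0.16],"delta_rot":[-0.014,-0.008,0],"fingers":-1},{"slide":[-0.32,-0.087,0],"delta_rot":[0,0,0],"fingers":-1},{"slide":[-0.32,-0.087,0],"delta_rot":[0,0,0],"fingers":-1},{"slide":[-0.32,-0.087,0],"delta_rot":[0,0,0],"fingers":-1},{"slide":[-0.32,-0.087,0],"delta_rot":[0,0,0],"fingers":-1},{"slide":[-0.32,-0.087,0],"delta_rot":[0,0,0],"fingers":-1},{"slide":[-0.32,-0.087,0],"delta_rot":[0,0,0],"fingers":-1}]}}

```text
time_s: 5.22
tcp_pos: [0.5667, -0.0096, 0.1963]
eef_rot: [179.7, 0.1, -90.0]
contact_force: [1.3, -0.2, -0.8]
gripper_width: 0.0412
gripper_force: 19.8
```

Emit:
{"fn": "play_rows", "kwargs": {"rows": [{"slide":[-0.32,-0.087,0],"delta_rot":[0,0,0],"fingers":-1},{"slide":[-0.32,-0.087,0],"delta_rot":[0,0,0],"fingers":-1},{"slide":[-0.32,-0.087,0],"delta_rot":[0,0,0],"fingers":-1},{"slide":[-0.32,-0.085,0],"delta_rot":[0,0,0],"fingers":-1},{"slide":[0,0,0.2],"delta_rot":[0,0,0],"fingers":-1},{"slide":[0,0,0.2],"delta_rot":[0,0,0],"fingers":-1},{"slide":[0,0,0],"delta_rot":[0,0,0],"fingers":-1}]}}

```text
time_s: 6.1
tcp_pos: [0.6165, 0.1801, 0.1338]
eef_rot: [179.4, -0.0, -90.0]
contact_force: [0.1, 0.0, 0.0]
gripper_width: 0.0411
gripper_force: 19.8
```

```bash
python3 look.py w3
python3 - <<'E'
import cv2,numpy as np
a=cv2.imread("pics/w3.png");b=cv2.imread("pics/w3_top.png")[110:230,200:440]
cv2.imwrite("pics/w3c.png",np.vstack([cv2.resize(b,(600,300)),cv2.resize(a[150:350,60:560],(600,240))]))
E
```

```text
6.1 [0.61648467 0.1801397  0.1338247 ] [ 1.79433588e+02 -4.39021543e-02 -8.99955253e+01] 0.04105207840949224 [0.07474995 0.00847947 0.03942568]
```

View pics/w3c.png

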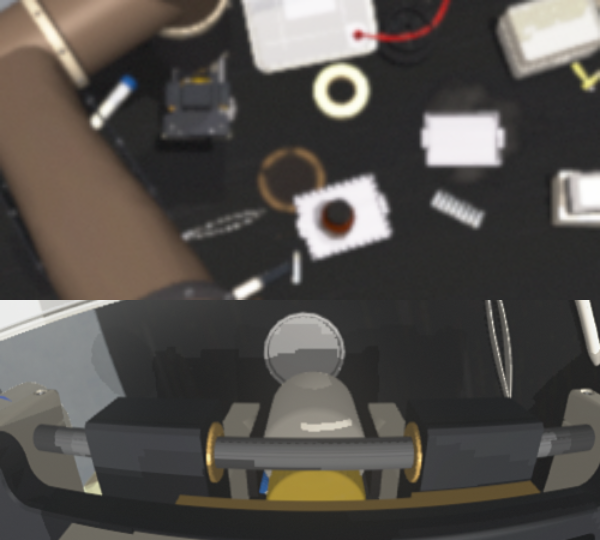

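The dish is visible in the wrist image near (313,192). I'll fit it.

```bash
python3 - <<'E'
from h import *
import pickle
s,c,t=pickle.load(open("w3.pkl","rb"));im=c["image"]
g=cv2.cvtColor(im,cv2.COLOR_BGR2GRAY)
# rim outer edge: topmost/left/right bright pixels in the visible (upper) part
pts=[]
for v in range(162,200):
    x=np.where(g[v,270:360]>80)[0]
    if len(x)>8: pts+= [(270+x[0],v),(270+x[-1],v)]
P=ray_wrist(c,s,np.array(pts),.010)[:,:2]
A=np.c_[2*P,np.ones(len(P))];q=np.linalg.lstsq(A,(P**2).sum(1),rcond=None)[0]
print(len(pts),pts[0],q[:2],np.sqrt(q[2]+q[:2]@q[:2]))
E
python3 plan.py "[[0.62,0.18,0.05,-90,3],[0.62,0.18,0.022,-90,1]]"
```

```text
76 (np.int64(300), 162) [0.6237502  0.17689923] 0.03133567861800086
--
[0.002, -0.004, 0.194] [0.019, 0.006, 0.002]
[0.002, -0.003, 0.194] [0.018, 0.006, 0.001]
[0.002, -0.003, 0.195] [0.019, 0.006, 0.002]
[-0.0, -0.0, 0.186] [-0.0, -0.0, -0.0]
end [0.62   0.18   0.0221] [-180.   -0.  -90.]
```

Emit:
{"fn": "play_rows", "kwargs": {"rows": [{"slide":[0.004,-0.018,0.2],"delta_rot":[0.019,0.006,0],"fingers":-1},{"slide":[0.004,-0.018,0.2],"delta_rot":[0.018,0.006,0],"fingers":-1},{"slide":[0,0,0.2],"delta_rot":[0.018,0.006,0],"fingers":-1},{"slide":[0,0,0.08],"delta_rot":[0,0,0],"fingers":-1},{"slide":[0,0,0],"delta_rot":[0,0,0],"fingers":-1}]}}

```text
time_s: 6.82
tcp_pos: [0.624, 0.1799, 0.0356]
eef_rot: [-180.0, 0.0, -90.0]
contact_force: [-0.1, -0.9, 0.4]
gripper_width: 0.0408
gripper_force: 19.8
```

Emit:
{"fn": "play_rows", "kwargs": {"rows": [{"slide":[0.004,0.01,0.05],"delta_rot":[0,0,0],"fingers":-1},{"slide":[0,0,0.04],"delta_rot":[0,0,0],"fingers":-1},{"slide":[0,0,0],"delta_rot":[0,0,0],"fingers":-1}]}}

```text
time_s: 7.2
tcp_pos: [0.6219, 0.1792, 0.0215]
eef_rot: [180.0, 0.0, -90.0]
contact_force: [-0.9, 0.1, -0.7]
gripper_width: 0.041
gripper_force: 19.8
```

Emit:
{"fn": "play_rows", "kwargs": {"rows": [{"slide":[0,0,0],"delta_rot":[0,0,0],"fingers":0.6},{"slide":[0,0,0],"delta_rot":[0,0,0],"fingers":0.6},{"slide":[0,0,0],"delta_rot":[0,0,0],"fingers":0.6},{"slide":[0,0,-0.2],"delta_rot":[0,0,0],"fingers":0.6},{"slide":[0,0,-0.4],"delta_rot":[0,0,0],"fingers":1},{"slide":[0,0,-0.4],"delta_rot":[0,0,0],"fingers":1},{"slide":[0,0,-0.2],"delta_rot":[0,0,0],"fingers":1}]}}

```text
time_s: 8.07
tcp_pos: [0.6233, 0.1797, 0.206]
eef_rot: [-179.7, 0.2, -90.0]
contact_force: [0.3, -0.8, -0.2]
gripper_width: 0.087
gripper_force: 0.0
```

```bash
python3 look.py w4; python3 plan.py "[[0.46,0.075,0.20,-90,3]]"
```

```text
8.075 [0.62330602 0.17965204 0.20599352] [-1.79721636e+02  1.63184189e-01 -8.99655784e+01] 0.08696472293605441 [ 0.30458601 -0.76708568 -0.22557288]
--
[0.233, 0.365, 0.011] [-0.03, 0.016, 0.003]
[0.233, 0.365, 0.013] [-0.03, 0.017, 0.003]
[0.233, 0.364, 0.014] [-0.03, 0.016, 0.004]
end [0.4601 0.0751 0.1999] [180.   0. -90.]
```

Emit:
{"fn": "play_rows", "kwargs": {"rows": [{"slide":[0.233,0.365,0.013],"delta_rot":[-0.03,0.016,0],"fingers":1},{"slide":[0.233,0.365,0.013],"delta_rot":[-0.03,0.016,0],"fingers":1},{"slide":[0.233,0.365,0.013],"delta_rot":[-0.03,0.016,0],"fingers":1},{"slide":[0,0,0],"delta_rot":[0,0,0],"fingers":1}]}}

```text
time_s: 8.68
tcp_pos: [0.4603, 0.076, 0.1962]
eef_rot: [179.5, -0.2, -90.0]
contact_force: [0.6, 1.0, 0.2]
gripper_width: 0.0878
gripper_force: 0.0
```

```bash
python3 look.py w5;  python3 - <<'E'
import cv2,numpy as np
a=cv2.imread("pics/w5.png");b=cv2.imread("pics/w4.png")[130:300,180:460]
cv2.imwrite("pics/w5c.png",np.vstack([a[:300],cv2.resize(b,(480,291)).copy() if 0 else cv2.copyMakeBorder(b,0,0,0,360,cv2.BORDER_CONSTANT)]))
E
```

```text
8.675 [0.46030538 0.07597021 0.19615663] [ 1.79529533e+02 -1.65149561e-01 -9.00333528e+01] 0.08784741988723951 [0.62765766 0.95602577 0.21154224]
```

View pics/w5c.png

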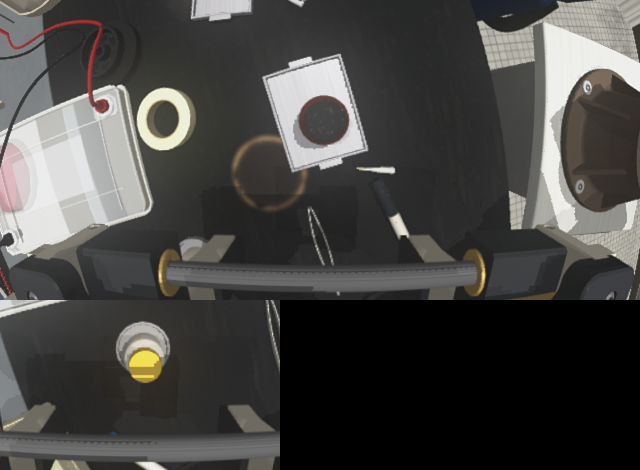

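The dye bottle stands in the round dish. The amber cap is at (325,119), and the large tray has corners near (263,76), (340,54), (368,150) and (291,172).

```bash
python3 - <<'E'
from h import *
import pickle
s,c,t=pickle.load(open("w5.pkl","rb"));im=c["image"]
g=cv2.cvtColor(im,cv2.COLOR_BGR2GRAY);hsv=cv2.cvtColor(im,cv2.COLOR_BGR2HSV)
m=((g>95)*255).astype(np.uint8);m[:,:258]=0;m[:,372:]=0;m[:45]=0;m[165:,320:]=0;m[180:]=0
cs,_=cv2.findContours(m,cv2.RETR_EXTERNAL,cv2.CHAIN_APPROX_NONE);q=max(cs,key=cv2.contourArea)[:,0]
print("tray",q.min(0),q.max(0),rect(ray_wrist(c,s,q,.010)))
print("corners",rect(ray_wrist(c,s,[(263,76),(340,54),(368,150),(291,172)],.01)))
P=ray_wrist(c,s,[(302,119),(348,119),(325,97),(325,143)],.096);print(P)
E
python3 plan.py "[[0.46,0.005,0.14,-90,2],[0.46,0.005,0.022,-90,3]]"
```

```text
tray [258  54] [367 176] (array([0.4778, 0.0007]), 106.4, array([128.1, 115.8]))
corners (array([ 0.4662, -0.0036]), 106.2, array([112.9,  90. ]))
[[ 0.47608495  0.00368492  0.096     ]
 [ 0.43820036  0.00364159  0.096     ]
 [ 0.45716627 -0.01454194  0.096     ]
 [ 0.45716239  0.02379839  0.096     ]]
--
[0.243, 0.012, 0.19] [0.038, -0.016, 0.002]
[0.243, 0.012, 0.189] [0.037, -0.017, 0.001]
[0.0, 0.0, 0.262] [0.0, 0.0, 0.0]
[0.0, 0.0, 0.263] [0.0, 0.0, 0.0]
[0.0, 0.0, 0.262] [0.0, 0.0, 0.0]
end [0.4601 0.0051 0.022 ] [180.   0. -90.]
```

Emit:
{"fn": "play_rows", "kwargs": {"rows": [{"slide":[0.24,0.01,0.19],"delta_rot":[0.038,-0.016,0],"fingers":1},{"slide":[0.24,0.01,0.19],"delta_rot":[0.038,-0.016,0],"fingers":1},{"slide":[0,0,0.2],"delta_rot":[0,0,0],"fingers":1},{"slide":[0,0,0.23],"delta_rot":[0,0,0],"fingers":1},{"slide":[0,0,0.23],"delta_rot":[0,0,0],"fingers":1},{"slide":[0,0,0],"delta_rot":[0,0,0],"fingers":1}]}}

```text
time_s: 9.52
tcp_pos: [0.4596, 0.0056, 0.0382]
eef_rot: [179.6, -0.2, -90.0]
contact_force: [1.0, -0.6, 0.5]
gripper_width: 0.0876
gripper_force: 0.0
```

Emit:
{"fn": "play_rows", "kwargs": {"rows": [{"slide":[0.006,0.015,0],"delta_rot":[0,0,0],"fingers":-1},{"slide":[0,0,0],"delta_rot":[0,0,0],"fingers":-1},{"slide":[0,0,0],"delta_rot":[0,0,0],"fingers":-1},{"slide":[0,0,0],"delta_rot":[0,0,0],"fingers":-1},{"slide":[0,0,0],"delta_rot":[0,0,0],"fingers":-1},{"slide":[0,0,0],"delta_rot":[0,0,0],"fingers":-1},{"slide":[0,0,0],"delta_rot":[0,0,0],"fingers":-1}], "squeeze": 25}}

```text
time_s: 10.4
tcp_pos: [0.4586, 0.0052, 0.041]
eef_rot: [180.0, -0.0, -90.0]
contact_force: [-2.5, 0.5, 6.5]
gripper_width: 0.047
gripper_force: 25.0
```

```bash
python3 plan.py "[[0.457,0.005,0.12,-90,2],[0.445,0.345,0.12,-90,6]]"
```

```text
--
[0.001, 0.005, -0.263] [0.005, -0.004, 0.003]
[0.001, 0.006, -0.264] [0.005, -0.004, 0.002]
[-0.378, 0.013, 0.0] [0.0, -0.0, 0.0]
[-0.378, 0.013, 0.0] [0.0, -0.0, 0.0]
[-0.378, 0.013, 0.0] [0.0, -0.0, 0.0]
[-0.378, 0.014, 0.0] [0.0, -0.0, 0.0]
[-0.378, 0.013, 0.0] [0.0, -0.0, 0.0]
[-0.377, 0.014, 0.0] [0.0, -0.0, 0.0]
end [0.445 0.345 0.12 ] [180.  -0. -90.]
```

Emit:
{"fn": "play_rows", "kwargs": {"rows": [{"slide":[0,0.005,-0.27],"delta_rot":[0,0,0],"fingers":-1},{"slide":[0,0.005,-0.35],"delta_rot":[0,0,0],"fingers":-1},{"slide":[-0.37,0.01,0],"delta_rot":[0,0,0],"fingers":-1},{"slide":[-0.37,0.01,0],"delta_rot":[0,0,0],"fingers":-1},{"slide":[-0.37,0.01,0],"delta_rot":[0,0,0],"fingers":-1},{"slide":[-0.37,0.01,0],"delta_rot":[0,0,0],"fingers":-1},{"slide":[-0.37,0.01,0],"delta_rot":[0,0,0],"fingers":-1},{"slide":[-0.38,0.01,0],"delta_rot":[0,0,0],"fingers":-1}]}}

```text
time_s: 11.4
tcp_pos: [0.4475, 0.3415, 0.1332]
eef_rot: [179.9, -0.0, -90.0]
contact_force: [1.6, -1.2, -0.3]
gripper_width: 0.0471
gripper_force: 25.0
```

Emit:
{"fn": "play_rows", "kwargs": {"rows": [{"slide":[0,0,0],"delta_rot":[0,0,0],"fingers":-1}]}}

```text
time_s: 11.52
tcp_pos: [0.4478, 0.3433, 0.1327]
eef_rot: [179.9, -0.0, -89.8]
contact_force: [0.1, -1.5, -1.3]
gripper_width: 0.0469
gripper_force: 25.0
```

```bash
python3 look.py w6
```

```text
11.525 [0.44779275 0.34326859 0.13269476] [ 1.79947448e+02 -4.04360605e-02 -8.97958677e+01] 0.046890644625391116 [ 0.05937323 -1.51107686 -1.275688  ]
```

View pics/w6.png

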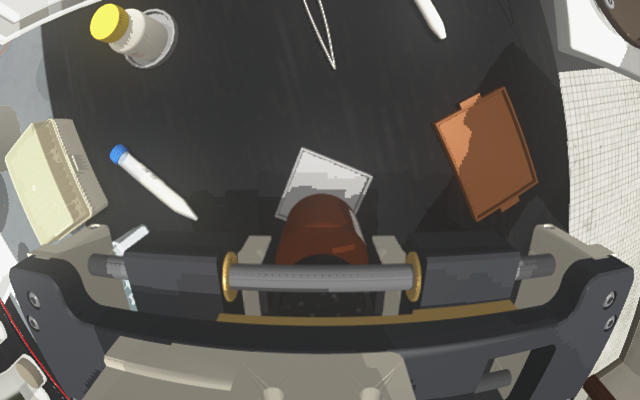

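The amber bottle is held over the square dish, whose visible corners are (303,148), (372,177) and (275,217).

Run:
```python
from h import *
import pickle
s,c,t=pickle.load(open("w6.pkl","rb"))
P=ray_wrist(c,s,[(303,148),(372,177),(275,217)],.01);print(P,(P[1]+P[2])/2,np.linalg.norm(P[0]-P[1]),np.linalg.norm(P[0]-P[2]))
```

```text
[[0.46517815 0.29769021 0.01      ]
 [0.40148311 0.32413154 0.01      ]
 [0.49282917 0.36343281 0.01      ]] [0.44715614 0.34378217 0.01      ] 0.06896522155668693 0.07132087778386195
```

Emit:
{"fn": "play_rows", "kwargs": {"rows": [{"slide":[-0.01,0.006,0.2],"delta_rot":[0,0,0],"fingers":-1},{"slide":[0,0,0.2],"delta_rot":[0,0,0],"fingers":-1},{"slide":[0,0,0.12],"delta_rot":[0,0,0],"fingers":-1},{"slide":[0,0,0],"delta_rot":[0,0,0],"fingers":-1}]}}

```text
time_s: 12.12
tcp_pos: [0.4464, 0.3391, 0.0542]
eef_rot: [179.8, -0.2, -90.1]
contact_force: [0.2, 0.4, -0.8]
gripper_width: 0.0467
gripper_force: 25.0
```

Emit:
{"fn": "play_rows", "kwargs": {"rows": [{"slide":[-0.033,0,0.03],"delta_rot":[0,0,0],"fingers":-1},{"slide":[0,0,0.03],"delta_rot":[0,0,0],"fingers":-1},{"slide":[0,0,0.015],"delta_rot":[0,0,0],"fingers":-1},{"slide":[0,0,0],"delta_rot":[0,0,0],"fingers":-1}]}}

```text
time_s: 12.62
tcp_pos: [0.4469, 0.3461, 0.0442]
eef_rot: [179.9, -0.0, -90.0]
contact_force: [-0.7, -0.2, -1.5]
gripper_width: 0.0468
gripper_force: 25.0
```

Emit:
{"fn": "play_rows", "kwargs": {"rows": [{"slide":[0.005,0,0.02],"delta_rot":[0,0,0],"fingers":-1},{"slide":[0,0,0],"delta_rot":[0,0,0],"fingers":-1}]}}

```text
time_s: 12.88
tcp_pos: [0.4471, 0.3454, 0.0412]
eef_rot: [179.9, -0.0, -90.0]
contact_force: [-0.8, 0.3, -0.9]
gripper_width: 0.0466
gripper_force: 25.0
```

Height matches the grasp height, so I'll release and retreat.

Emit:
{"fn": "play_rows", "kwargs": {"rows": [{"slide":[0,0,0],"delta_rot":[0,0,0],"fingers":0.6},{"slide":[0,0,0],"delta_rot":[0,0,0],"fingers":0.6},{"slide":[0,0,0],"delta_rot":[0,0,0],"fingers":0.6},{"slide":[0,0,-0.1],"delta_rot":[0,0,0],"fingers":0.8},{"slide":[0,0,-0.4],"delta_rot":[0,0,0],"fingers":1},{"slide":[0,0,-0.4],"delta_rot":[0,0,0],"fingers":1},{"slide":[0,0,-0.1],"delta_rot":[0,0,0],"fingers":1}]}}

```text
time_s: 13.75
tcp_pos: [0.4487, 0.3471, 0.197]
eef_rot: [-179.7, 0.3, -89.9]
contact_force: [0.2, 0.6, -0.9]
gripper_width: 0.0877
gripper_force: 0.0
```

```bash
python3 look.py w7; python3 plan.py "[[0.53,-0.09,0.20,-90,8],[0.485,-0.305,0.20,-90,4]]"
```

```text
13.75 [0.44870833 0.34712297 0.19702619] [-179.74782989    0.32902722  -89.94751317] 0.08767582697976517 [ 0.15093962  0.55020962 -0.90177425]
--
[0.364, -0.068, -0.006] [-0.003, 0.006, 0.001]
[0.364, -0.068, -0.006] [-0.003, 0.005, 0.001]
[0.364, -0.068, -0.006] [-0.003, 0.006, 0.001]
[0.363, -0.069, -0.005] [-0.003, 0.005, 0.0]
[0.364, -0.069, -0.005] [-0.003, 0.006, 0.001]
[0.363, -0.068, -0.005] [-0.003, 0.005, 0.0]
[0.364, -0.069, -0.005] [-0.003, 0.006, 0.001]
[0.363, -0.068, -0.006] [-0.004, 0.005, 0.0]
--
[0.358, 0.075, 0.0] [0.0, 0.0, 0.0]
[0.358, 0.075, 0.0] [0.0, 0.0, 0.0]
[0.359, 0.075, 0.0] [0.0, 0.0, 0.0]
[0.358, 0.075, 0.0] [0.0, 0.0, 0.0]
end [ 0.485  -0.3049  0.2001] [180.   0. -90.]
```

Emit:
{"fn": "play_rows", "kwargs": {"rows": [{"slide":[0.364,-0.068,-0.005],"delta_rot":[-0.003,0.005,0],"fingers":1},{"slide":[0.364,-0.068,-0.005],"delta_rot":[-0.003,0.005,0],"fingers":1},{"slide":[0.364,-0.068,-0.005],"delta_rot":[-0.003,0.005,0],"fingers":1},{"slide":[0.364,-0.068,-0.005],"delta_rot":[-0.003,0.005,0],"fingers":1},{"slide":[0.364,-0.068,-0.005],"delta_rot":[-0.003,0.005,0],"fingers":1},{"slide":[0.364,-0.068,-0.005],"delta_rot":[-0.003,0.005,0],"fingers":1},{"slide":[0.364,-0.068,-0.005],"delta_rot":[-0.003,0.005,0],"fingers":1},{"slide":[0.364,-0.068,-0.005],"delta_rot":[-0.003,0.005,0],"fingers":1}]}}

```text
time_s: 14.85
tcp_pos: [0.5281, -0.0931, 0.1966]
eef_rot: [179.7, -0.2, -90.0]
contact_force: [1.3, 1.0, 0.3]
gripper_width: 0.0879
gripper_force: 0.0
```

```bash
python3 look.py w8
```

```text
14.85 [ 0.528101   -0.09308463  0.19658318] [179.70108337  -0.22470202 -89.98136935] 0.08793046941582755 [1.3450414  1.01310591 0.27224274]
```

Emit:
{"fn": "play_rows", "kwargs": {"rows": [{"slide":[0.358,0.075,0],"delta_rot":[0,0,0],"fingers":1},{"slide":[0.358,0.075,0],"delta_rot":[0,0,0],"fingers":1},{"slide":[0.358,0.075,0],"delta_rot":[0,0,0],"fingers":1},{"slide":[0.358,0.075,0],"delta_rot":[0,0,0],"fingers":1},{"slide":[0,0,0],"delta_rot":[0,0,0],"fingers":1}]}}

```text
time_s: 15.58
tcp_pos: [0.482, -0.3085, 0.197]
eef_rot: [179.6, -0.2, -90.2]
contact_force: [-0.3, -0.0, 0.0]
gripper_width: 0.0873
gripper_force: 0.0
```

```bash
python3 look.py w9;  python3 - <<'E'
import cv2,numpy as np
a=cv2.imread("pics/w8.png")[20:240,160:480];b=cv2.imread("pics/w9.png")[60:260,200:460];t=cv2.imread("pics/w9_top.png")[130:230,200:400]
o=np.zeros((600,720,3),np.uint8)
o[:220,:320]=a;o[:400,200+0:720]=0;o[:220,:200]=a[:,:200]
o=np.zeros((600,800,3),np.uint8);o[:400,:520]=cv2.resize(b,(520,400));o[:192,520:800]=cv2.resize(a,(280,192));o[400:,:400]=cv2.resize(t,(400,200))
cv2.imwrite("pics/w9c.png",o)
E
```

```text
15.575 [ 0.48203455 -0.30846478  0.19701409] [ 1.79649379e+02 -1.74818650e-01 -9.02332259e+01] 0.08728279698530723 [-0.29033653 -0.03917006  0.03281194]
```

View pics/w9c.png

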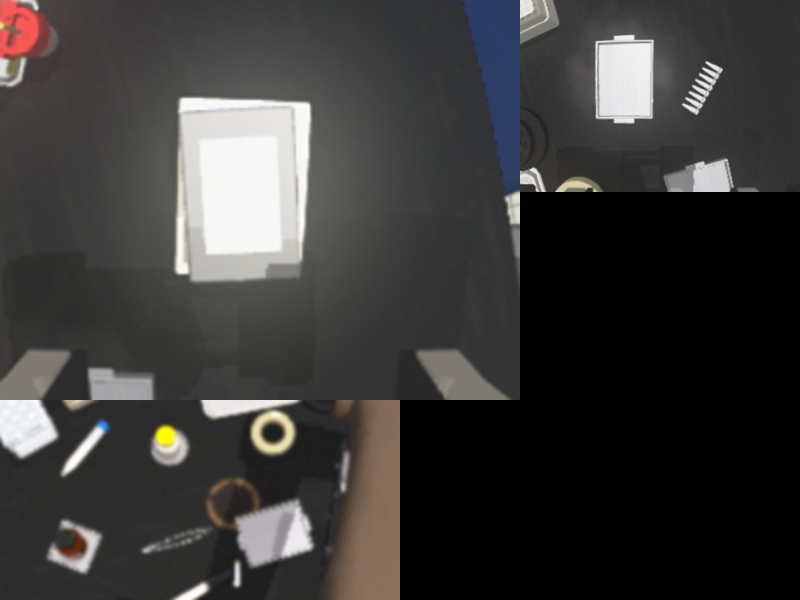

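Both bottles stand in their dishes. In the 2× crop the slide box corners are (179,110), (294,107), (301,275) and (190,281); the carton corners visible beneath are (180,98), (310,103) and (176,272); the slide tray is upper right.

Run:
```python
from h import *
import pickle
s,c,t=pickle.load(open("w9.pkl","rb"))
f=lambda L:[(200+u/2,60+v/2) for u,v in L]
print("box",rect(ray_wrist(c,s,f([(179,110),(294,107),(301,275),(190,281)]),.077)))
P=ray_wrist(c,s,f([(180,98),(310,103),(176,272)]),.045)[:,:2];d=P[1:]-P[0]
print("carton",(P[1]+P[2])/2,np.degrees(np.arctan2(d[:,1],d[:,0])),np.linalg.norm(d,axis=1))
s,c,t=pickle.load(open("w8.pkl","rb"))
P=[(160+(u-520)/.875,20+v/.8727) for u,v in [(596,41),(653,40),(652,118),(596,118)]]
print("tray",rect(ray_wrist(c,s,P,.01)),P)
```

```text
box (array([ 0.4825, -0.3464]), 92.5, array([78.7, 51.7]))
carton [ 0.48229877 -0.34524136] [177.56111842  87.45561288] [0.06430429 0.08890053]
tray (array([ 0.5751, -0.1756]), 89.0, array([100.6,  72.8])) [(246.85714285714286, 66.98063481150453), (312.0, 65.83476566976051), (310.8571428571429, 155.2125587257935), (246.85714285714286, 155.2125587257935)]
```

```bash
python3 plan.py "[[0.4825,-0.346,0.12,-87.5,3],[0.4825,-0.346,0.058,-87.5,2]]"
```

```text
--
[0.088, 0.0, 0.172] [0.022, -0.011, -0.188]
[0.088, 0.002, 0.172] [0.023, -0.012, -0.188]
[0.089, 0.003, 0.173] [0.022, -0.011, -0.188]
[-0.0, 0.0, 0.207] [0.0, -0.0, 0.0]
[-0.0, 0.0, 0.206] [0.0, -0.0, 0.0]
end [ 0.4825 -0.346   0.058 ] [180.   -0.  -87.5]
```

Emit:
{"fn": "play_rows", "kwargs": {"rows": [{"slide":[0.088,0,0.172],"delta_rot":[0.022,-0.011,-0.188],"fingers":1},{"slide":[0.088,0,0.172],"delta_rot":[0.022,-0.011,-0.188],"fingers":1},{"slide":[0.088,0,0.172],"delta_rot":[0.022,-0.011,-0.188],"fingers":1},{"slide":[0,0,0.2],"delta_rot":[0,0,0],"fingers":1},{"slide":[0,0,0.15],"delta_rot":[0,0,0],"fingers":1},{"slide":[0,0,0],"delta_rot":[0,0,0],"fingers":1}]}}

```text
time_s: 16.42
tcp_pos: [0.4836, -0.3441, 0.0671]
eef_rot: [179.9, 0.0, -87.3]
contact_force: [-0.6, -0.4, 0.8]
gripper_width: 0.0879
gripper_force: 0.0
```

Emit:
{"fn": "play_rows", "kwargs": {"rows": [{"slide":[0.012,0.006,0.05],"delta_rot":[0,0,0],"fingers":1},{"slide":[0,0,0.02],"delta_rot":[0,0,0],"fingers":0.6},{"slide":[0,0,0],"delta_rot":[0,0,0],"fingers":0.4}]}}

```text
time_s: 16.8
tcp_pos: [0.484, -0.3478, 0.059]
eef_rot: [-179.8, -0.1, -87.4]
contact_force: [0.3, -0.3, -0.4]
gripper_width: 0.073
gripper_force: 0.0
```

Emit:
{"fn": "play_rows", "kwargs": {"rows": [{"slide":[0,0.005,0.018],"delta_rot":[0,0,0],"fingers":0.3},{"slide":[0,0,0],"delta_rot":[0,0,0],"fingers":-1},{"slide":[0,0,0],"delta_rot":[0,0,0],"fingers":-1},{"slide":[0,0,0],"delta_rot":[0,0,0],"fingers":-1},{"slide":[0,0,0],"delta_rot":[0,0,0],"fingers":-1},{"slide":[0,0,0],"delta_rot":[0,0,0],"fingers":-1}], "squeeze": 20}}

```text
time_s: 17.55
tcp_pos: [0.4829, -0.3479, 0.0559]
eef_rot: [-179.9, -0.1, -87.4]
contact_force: [-0.3, 0.1, 1.0]
gripper_width: 0.052
gripper_force: 20.0
```

```bash
python3 plan.py "[[0.483,-0.348,0.11,-87.5,2],[0.5735,-0.176,0.11,-90.5,5]]"
```

```text
--
[0.001, -0.001, -0.18] [-0.013, -0.008, 0.011]
[0.0, 0.0, -0.181] [-0.013, -0.007, 0.011]
[-0.224, -0.131, 0.0] [0.0, -0.0, 0.131]
[-0.225, -0.128, 0.0] [0.0, -0.0, 0.131]
[-0.227, -0.126, 0.0] [0.0, -0.0, 0.131]
[-0.228, -0.123, 0.0] [0.0, -0.0, 0.131]
[-0.228, -0.121, 0.0] [0.0, -0.0, 0.13]
end [ 0.5735 -0.1761  0.1101] [180.   -0.  -90.5]
```

Emit:
{"fn": "play_rows", "kwargs": {"rows": [{"slide":[0,0,-0.18],"delta_rot":[-0.013,-0.008,0],"fingers":-1},{"slide":[0,0,-0.18],"delta_rot":[-0.013,-0.008,0],"fingers":-1},{"slide":[-0.224,-0.131,0],"delta_rot":[0,0,0.13],"fingers":-1},{"slide":[-0.225,-0.128,0],"delta_rot":[0,0,0.13],"fingers":-1},{"slide":[-0.227,-0.126,0],"delta_rot":[0,0,0.13],"fingers":-1},{"slide":[-0.228,-0.123,0],"delta_rot":[0,0,0.13],"fingers":-1},{"slide":[-0.228,-0.121,0],"delta_rot":[0,0,0.13],"fingers":-1},{"slide":[0,0,0],"delta_rot":[0,0,0],"fingers":-1}]}}

```text
time_s: 18.55
tcp_pos: [0.5744, -0.1736, 0.1098]
eef_rot: [-180.0, 0.0, -90.2]
contact_force: [-0.7, 0.1, -1.4]
gripper_width: 0.0522
gripper_force: 20.0
```

```bash
python3 look.py w10; python3 plan.py "[[0.5735,-0.176,0.035,-90.5,3]]"
```

```text
18.55 [ 0.57440714 -0.17357126  0.10983276] [-1.79960079e+02  1.09982436e-02 -9.02161530e+01] 0.05223442160068521 [-0.74006633  0.14047546 -1.43929136]
--
[0.002, -0.001, 0.166] [0.001, 0.001, 0.013]
[0.001, -0.001, 0.166] [0.001, 0.0, 0.014]
[0.002, -0.001, 0.166] [0.002, 0.001, 0.013]
end [ 0.5735 -0.176   0.035 ] [-180.    -0.   -90.5]
```

View pics/w10.png

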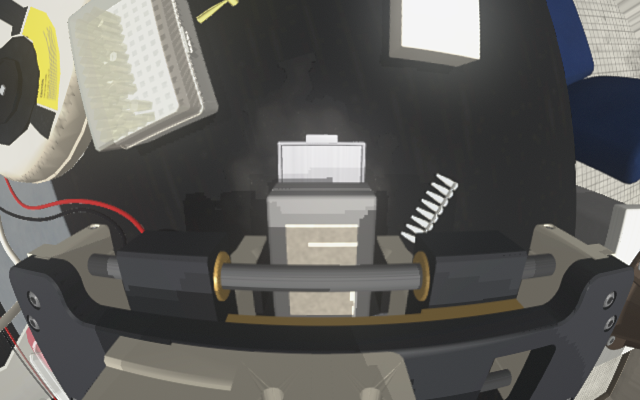

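The tray's far edge shows corners at (278,142) and (366,142), and the carton's near edge runs from (390,55) to (478,65).

Run:
```python
from h import *
import pickle
s,c,t=pickle.load(open("w10.pkl","rb"))
P=ray_wrist(c,s,[(278,142),(366,142)],.01);print(P,P.mean(0)+[0,.051,0],P[0]-P[1])
print("box edge", ray_wrist(c,s,[(268,196),(376,196)],.131))
```

```text
[[ 0.61110654 -0.22679234  0.01      ]
 [ 0.53782002 -0.22651513  0.01      ]] [ 0.57446328 -0.17565373  0.01      ] [ 0.07328651 -0.00027721  0.        ]
box edge [[ 0.59943832 -0.21157567  0.131     ]
 [ 0.54992619 -0.2113839   0.131     ]]
```

Emit:
{"fn": "play_rows", "kwargs": {"rows": [{"slide":[0.012,0,0.19],"delta_rot":[0,0,0],"fingers":-1},{"slide":[0.012,0,0.19],"delta_rot":[0,0,0],"fingers":-1},{"slide":[0,0,0.16],"delta_rot":[0,0,0],"fingers":-1},{"slide":[0,0,0],"delta_rot":[0,0,0],"fingers":-1}]}}

```text
time_s: 19.15
tcp_pos: [0.571, -0.1802, 0.0272]
eef_rot: [179.8, 0.0, -90.5]
contact_force: [-0.5, -0.8, -0.5]
gripper_width: 0.0518
gripper_force: 20.0
```

Emit:
{"fn": "play_rows", "kwargs": {"rows": [{"slide":[-0.02,-0.018,0.02],"delta_rot":[0,0,0],"fingers":-1},{"slide":[0,0,0.02],"delta_rot":[0,0,0],"fingers":-1},{"slide":[0,0,0],"delta_rot":[0,0,0],"fingers":-1}]}}

```text
time_s: 19.52
tcp_pos: [0.576, -0.1763, 0.0234]
eef_rot: [-180.0, 0.0, -90.4]
contact_force: [-0.3, -0.2, -0.6]
gripper_width: 0.0518
gripper_force: 20.0
```

Emit:
{"fn": "play_rows", "kwargs": {"rows": [{"slide":[0,0.008,0.025],"delta_rot":[0,0,0],"fingers":-1},{"slide":[0,0,0.02],"delta_rot":[0,0,0],"fingers":-1},{"slide":[0,0,0],"delta_rot":[0,0,0],"fingers":-1}]}}

```text
time_s: 19.9
tcp_pos: [0.5743, -0.1763, 0.0158]
eef_rot: [180.0, 0.0, -90.4]
contact_force: [0.2, 1.1, -1.4]
gripper_width: 0.0517
gripper_force: 20.0
```

Emit:
{"fn": "play_rows", "kwargs": {"rows": [{"slide":[0,0,0],"delta_rot":[0,0,0],"fingers":0.4},{"slide":[0,0,0],"delta_rot":[0,0,0],"fingers":0.4},{"slide":[0,0,-0.03],"delta_rot":[0,0,0],"fingers":0.4},{"slide":[0,0,-0.3],"delta_rot":[0,0,0],"fingers":0.6},{"slide":[0,0,-0.4],"delta_rot":[0,0,0],"fingers":1},{"slide":[0,0,-0.4],"delta_rot":[0,0,0],"fingers":1},{"slide":[0,0,0],"delta_rot":[0,0,0],"fingers":1}]}}

```text
time_s: 20.78
tcp_pos: [0.5777, -0.1768, 0.1922]
eef_rot: [-179.4, -0.1, -90.3]
contact_force: [0.1, -0.2, -0.6]
gripper_width: 0.087
gripper_force: 0.0
```

```bash
python3 plan.py "[[0.4825,-0.29,0.19,-92.5,4]]"
```

```text
--
[0.19, 0.158, 0.002] [-0.034, -0.003, 0.118]
[0.191, 0.156, 0.003] [-0.034, -0.003, 0.118]
[0.192, 0.154, 0.003] [-0.034, -0.002, 0.118]
[0.194, 0.151, 0.003] [-0.033, -0.003, 0.118]
end [ 0.4826 -0.29    0.19  ] [-180.     0.   -92.5]
```

Emit:
{"fn": "play_rows", "kwargs": {"rows": [{"slide":[0.19,0.158,0.003],"delta_rot":[-0.034,-0.003,0.118],"fingers":1},{"slide":[0.191,0.156,0.003],"delta_rot":[-0.034,-0.003,0.118],"fingers":1},{"slide":[0.192,0.154,0.003],"delta_rot":[-0.034,-0.003,0.118],"fingers":1},{"slide":[0.194,0.151,0.003],"delta_rot":[-0.034,-0.003,0.118],"fingers":1},{"slide":[0,0,0],"delta_rot":[0,0,0],"fingers":1}]}}

```text
time_s: 21.4
tcp_pos: [0.4777, -0.2907, 0.1842]
eef_rot: [179.4, 0.1, -92.7]
contact_force: [0.6, -0.4, -0.1]
gripper_width: 0.0879
gripper_force: 0.0
```

```bash
python3 look.py w11
python3 - <<'E'
from h import *
import pickle
s,c,t=pickle.load(open("w11.pkl","rb"));im=c["image"]
g=cv2.cvtColor(im,cv2.COLOR_BGR2GRAY)
m=((g>110)*255).astype(np.uint8);m[:,:270]=0;m[:,380:]=0;m[:80]=0;m[240:]=0
cs,_=cv2.findContours(m,cv2.RETR_EXTERNAL,cv2.CHAIN_APPROX_NONE);q=max(cs,key=cv2.contourArea)[:,0]
print(q.min(0),q.max(0),rect(ray_wrist(c,s,q,.045)))
a=im[60:260,200:460];b=t["image"][130:230,200:480]
o=np.zeros((600,800,3),np.uint8);o[:400,:520]=cv2.resize(a,(520,400));o[400:,:560]=cv2.resize(b,(560,200))
cv2.imwrite("pics/w11c.png",o)
E
```

```text
21.4 [ 0.47766347 -0.29074481  0.18420401] [ 1.79357714e+02  5.60865564e-02 -9.26928744e+01] 0.0878646279550405 [ 0.58744466 -0.43951729 -0.12016278]
[278  90] [347 183] (array([ 0.4827, -0.3455]), 87.3, array([90.3, 66.7]))
```

View pics/w11c.png

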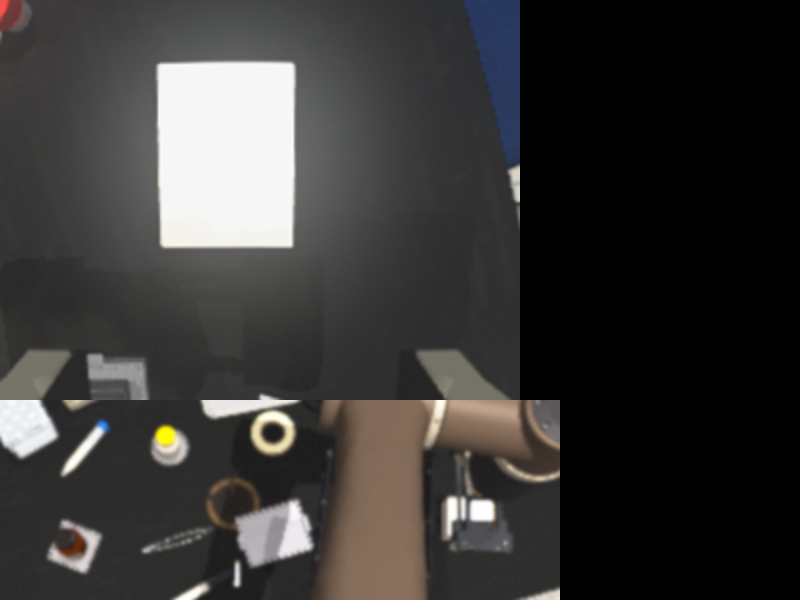

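The carton is clear at (0.4827, -0.3455), 87.3°. I'll descend to it.

```bash
python3 plan.py "[[0.4827,-0.3455,0.08,-92.7,4]]"
```

```text
--
[0.093, -0.012, 0.174] [0.033, 0.003, 0.006]
[0.093, -0.011, 0.174] [0.033, 0.003, 0.006]
[0.093, -0.011, 0.173] [0.033, 0.002, 0.006]
[0.092, -0.011, 0.174] [0.033, 0.003, 0.005]
end [ 0.4827 -0.3455  0.08  ] [-180.    -0.   -92.7]
```

Emit:
{"fn": "play_rows", "kwargs": {"rows": [{"slide":[0.093,-0.011,0.174],"delta_rot":[0.033,0.003,0],"fingers":1},{"slide":[0.093,-0.011,0.174],"delta_rot":[0.033,0.003,0],"fingers":1},{"slide":[0.093,-0.011,0.174],"delta_rot":[0.033,0.003,0],"fingers":1},{"slide":[0.093,-0.011,0.174],"delta_rot":[0.033,0.003,0],"fingers":1},{"slide":[0,0,0],"delta_rot":[0,0,0],"fingers":1}]}}

```text
time_s: 22.12
tcp_pos: [0.4819, -0.3448, 0.0774]
eef_rot: [179.8, 0.1, -92.6]
contact_force: [-0.2, 0.3, -0.3]
gripper_width: 0.0878
gripper_force: 0.0
```

Emit:
{"fn": "play_rows", "kwargs": {"rows": [{"slide":[0.004,-0.006,0.15],"delta_rot":[0,0,0],"fingers":1},{"slide":[0,0,0.15],"delta_rot":[0,0,0],"fingers":1},{"slide":[0,0,0.08],"delta_rot":[0,0,0],"fingers":0.8},{"slide":[0,0,0],"delta_rot":[0,0,0],"fingers":-0.2},{"slide":[0,0,0],"delta_rot":[0,0,0],"fingers":-0.2},{"slide":[0,0,0],"delta_rot":[0,0,0],"fingers":-0.2},{"slide":[0,0,0],"delta_rot":[0,0,0],"fingers":-0.2}], "squeeze": 30}}

```text
time_s: 23.0
tcp_pos: [0.4842, -0.3461, 0.0237]
eef_rot: [-179.9, -0.0, -92.5]
contact_force: [-0.5, 3.1, 4.2]
gripper_width: 0.065
gripper_force: 30.0
```

```bash
python3 plan.py "[[0.483,-0.345,0.12,-92.5,2],[0.466,-0.0035,0.12,-73.8,6]]"
```

```text
--
[-0.003, 0.004, -0.321] [-0.007, -0.003, -0.003]
[-0.004, 0.004, -0.321] [-0.008, -0.003, -0.004]
[-0.378, 0.035, -0.0] [0.0, -0.0, -0.68]
[-0.38, 0.015, -0.0] [0.0, -0.0, -0.68]
[-0.38, -0.006, -0.0] [0.0, -0.0, -0.68]
[-0.379, -0.026, -0.0] [0.0, -0.0, -0.68]
[-0.377, -0.047, -0.0] [0.0, -0.0, -0.68]
[-0.374, -0.068, -0.0] [0.0, -0.0, -0.68]
end [ 0.466  -0.0034  0.12  ] [180.   -0.  -73.8]
```

Emit:
{"fn": "play_rows", "kwargs": {"rows": [{"slide":[0,0,-0.32],"delta_rot":[-0.007,-0.003,0],"fingers":-0.2},{"slide":[0,0,-0.32],"delta_rot":[-0.007,-0.003,0],"fingers":-0.2},{"slide":[-0.38,0.035,0],"delta_rot":[0,0,-0.68],"fingers":-0.2},{"slide":[-0.38,0.015,0],"delta_rot":[0,0,-0.68],"fingers":-0.2},{"slide":[-0.38,-0.005,0],"delta_rot":[0,0,-0.68],"fingers":-0.2},{"slide":[-0.38,-0.025,0],"delta_rot":[0,0,-0.68],"fingers":-0.2},{"slide":[-0.38,-0.045,0],"delta_rot":[0,0,-0.68],"fingers":-0.2},{"slide":[-0.38,-0.068,0],"delta_rot":[0,0,-0.69],"fingers":-0.2}]}}

```text
time_s: 24.0
tcp_pos: [0.4658, -0.0011, 0.1192]
eef_rot: [180.0, 0.0, -73.7]
contact_force: [1.1, -0.1, -1.0]
gripper_width: 0.0651
gripper_force: 30.0
```

Emit:
{"fn": "play_rows", "kwargs": {"rows": [{"slide":[0,0,0],"delta_rot":[0,0,0],"fingers":-0.2}]}}

```text
time_s: 24.12
tcp_pos: [0.4663, 0.0006, 0.1194]
eef_rot: [-180.0, 0.1, -73.5]
contact_force: [0.4, -0.8, -1.4]
gripper_width: 0.0649
gripper_force: 30.0
```

```bash
python3 look.py w12
```

```text
24.125 [0.46626963 0.00058715 0.11939318] [-1.79976991e+02  6.24492409e-02 -7.34517967e+01] 0.06485651474326361 [ 0.40278304 -0.78793683 -1.43079926]
```

View pics/w12.png

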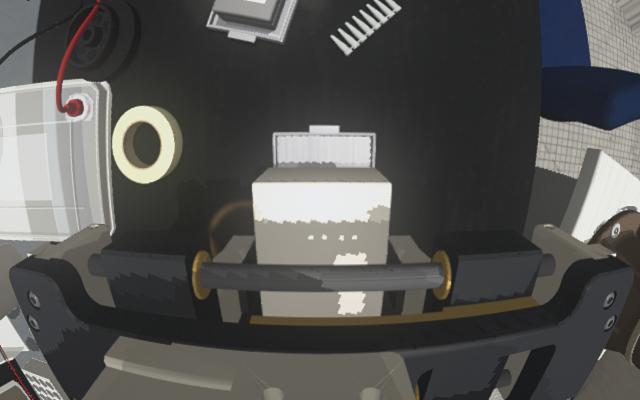

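The carton is held over its tray, aligned with it. The tray's far corners are (273,133) and (376,133); the carton's top far edge runs from (253,183) to (391,183).

Run:
```python
from h import *
import pickle
s,c,t=pickle.load(open("w12.pkl","rb"))
R=Ro.from_euler('xyz',s["eef_rot"],degrees=True)
for n,p,z,l in(("tray",[(273,133),(376,133)],.01,.057),("carton",[(253,183),(391,183)],.1407,.045)):
    P=ray_wrist(c,s,p,z);Q=R.inv().apply(P-s["tcp_pos"]);print(n,np.linalg.norm(P[0]-P[1]),"centre in tool xy (mm):",((Q.mean(0)-[l,0,0])*1000).round(1), P.mean(0)-R.apply([l,0,0]))
```

```text
tray 0.08882530433335718 centre in tool xy (mm): [  3.6   2.2 109.3] [ 0.46522699 -0.00332274  0.01006213]
carton 0.06291713291460362 centre in tool xy (mm): [ -0.7  -0.3 -21.4] [0.46636662 0.00131571 0.14074905]
```

Emit:
{"fn": "play_rows", "kwargs": {"rows": [{"slide":[0.028,0.015,0.2],"delta_rot":[0,0,0],"fingers":-0.2},{"slide":[0,0,0.2],"delta_rot":[0,0,0],"fingers":-0.2},{"slide":[0,0,0.12],"delta_rot":[0,0,0],"fingers":-0.2},{"slide":[0,0,0],"delta_rot":[0,0,0],"fingers":-0.2}]}}

```text
time_s: 24.72
tcp_pos: [0.4638, -0.0092, 0.0397]
eef_rot: [179.7, 0.0, -73.9]
contact_force: [0.2, -0.3, -0.5]
gripper_width: 0.0654
gripper_force: 30.0
```

Emit:
{"fn": "play_rows", "kwargs": {"rows": [{"slide":[-0.024,-0.012,0.02],"delta_rot":[0,0,0],"fingers":-0.2},{"slide":[0,0,0],"delta_rot":[0,0,0],"fingers":-0.2},{"slide":[0,0,0],"delta_rot":[0,0,0],"fingers":-0.2}]}}

```text
time_s: 25.1
tcp_pos: [0.4661, -0.0033, 0.0385]
eef_rot: [-180.0, 0.1, -73.8]
contact_force: [0.5, 0.7, -1.6]
gripper_width: 0.0651
gripper_force: 30.0
```

Emit:
{"fn": "play_rows", "kwargs": {"rows": [{"slide":[0.003,0.003,0.03],"delta_rot":[0,0,0],"fingers":-0.2},{"slide":[0,0,0.03],"delta_rot":[0,0,0],"fingers":-0.2},{"slide":[0,0,0.01],"delta_rot":[0,0,0],"fingers":-0.2},{"slide":[0,0,0],"delta_rot":[0,0,0],"fingers":-0.2}]}}

```text
time_s: 25.6
tcp_pos: [0.4652, -0.0041, 0.0272]
eef_rot: [179.9, 0.0, -73.8]
contact_force: [0.4, 0.7, -2.1]
gripper_width: 0.0652
gripper_force: 30.0
```

Height and position are right, so I'll release and retreat.

Emit:
{"fn": "play_rows", "kwargs": {"rows": [{"slide":[0,0,0],"delta_rot":[0,0,0],"fingers":0.8},{"slide":[0,0,0],"delta_rot":[0,0,0],"fingers":0.8},{"slide":[0,0,0],"delta_rot":[0,0,0],"fingers":0.8},{"slide":[0,0,-0.2],"delta_rot":[0,0,0],"fingers":0.8},{"slide":[0,0,-0.4],"delta_rot":[0,0,0],"fingers":1},{"slide":[-0.2,0,-0.4],"delta_rot":[0,0,0],"fingers":1},{"slide":[-0.3,0,-0.3],"delta_rot":[0,0,0],"fingers":1},{"slide":[0,0,0],"delta_rot":[0,0,0],"fingers":1}]}}

```text
time_s: 26.6
tcp_pos: [0.447, 0.0679, 0.2216]
eef_rot: [-179.6, 0.1, -73.6]
contact_force: [0.7, 0.6, -0.4]
gripper_width: 0.0876
gripper_force: 0.0
```

```bash
python3 look.py w13
python3 - <<'E'
import cv2,numpy as np,pickle
from plant import r
sc=r.capture("scene")["image"];t=cv2.imread("pics/w13_top.png");w=cv2.imread("pics/w13.png")
o=np.zeros((600,800,3),np.uint8)
o[:300,:400]=cv2.resize(sc[140:320,220:460],(400,300));o[:300,400:]=cv2.resize(w[0:240,160:480],(400,300));o[300:,:]=cv2.resize(t[130:230,200:467],(800,300))
cv2.imwrite("pics/fin.png",o)
E
```

```text
26.6 [0.44700566 0.06794669 0.22161051] [-1.79603136e+02  1.46604020e-01 -7.36059530e+01] 0.08757777280989451 [ 0.73889269  0.58434466 -0.36892412]
```

View pics/fin.png

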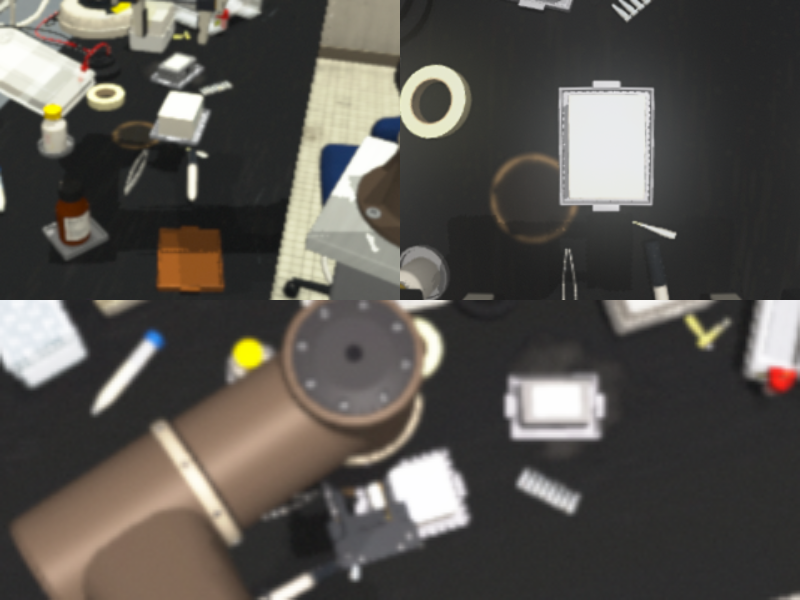

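The final views show the carton centred in the large tray, the slide box in the small tray, both bottles upright in their dishes, and the gripper clear of everything.

```bash
python3 -c "
from plant import r
print(r.close_job())"
```

```text
the job is handed in; nothing more can be done
None
```

I handed in the job at about 27 s: the final pictures show the dye bottle, slide box, carton and amber bottle each upright in its own dish or tray, and no verdict came back from the judge.

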